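Find the softest rubber floor sample with a pin gauge

ROBOT

A 6-joint arm with a two-finger parallel gripper is mounted at the origin on a cart in front of the work surface, level with it; the furniture and walls round the work are solid. World frame = base frame: x ahead of the robot, y to its left, z up, the work surface at z = 0. Lengths are in mm, angles in rad, forces in N, time in s.
With the tool pointing down it reaches from about 350 to 775 mm from the base axis. Payload 5.5 kg.
Tool frame: the origin (TCP) lies at the centre of the arm's flange, where the gripper is bolted on; the fingertips stand 173 mm ahead of it and the grasp point (between the pads) lies 155 mm ahead of it; z points along the fingers, y is the line along which they close (so a half turn about z gives the same grasp; the last joint's range is limited). The gripper opens to 85 mm and grips with 20 to 120 N. Pads are 22 mm wide; open, the fingers measure 114 mm over their backs; the gripper's body (76 mm by 85 mm) begins 54 mm behind the grasp point. The pads swing forward as they close: fully open they stand 13 mm farther back than shut.
Start: joints at [1.147, 0.313, 0.046, 1.304, 0, 1.431], TCP at [161.021, 552.019, 404.723] pointing down, gripper open.
Joint ranges: [-2.76, 2.76], [-0.86, 1.69], [-1.03, 1.26], [-2.2, 2.34], [-1.47, 1.5], [-3.14, 3.14]. Speed limits (rad/s): [2.57, 2.57, 3.14, 3.14, 3.14, 3.14].

INTERFACE

Orientations are given as a unit quaternion [w, x, y, z].
In Python, from workcell import r gives the robot as it stands.
- The arm moves only by the shell command python3 -m creep 'ROWS'. ROWS is JSON, a list of rows, each an object with "offset": the shift along the tool's x, y, z in mm, a list of three; "twist": the turn, a rotation vector about the tool's x, y, z in degrees, a list of three; "gripper": the closure, from -1 (fully open) to 1 (shut), so that 0 is half open. A call has 1 to 20 rows; each row shifts and turns the commanded pose from where the row before left it, along the tool's axes as they then stand; what a row does not reach is not made up. A row lasts 1/12 s, in which the tool goes at most 41.7 mm and 7.16 degrees, less where a joint would pass 70% of its speed; a pose out of reach is approached as far as the arm can. A call with a gripper value outside its range is refused whole. The fingers move at their own pace and stop on an object; the grip force is fixed at half the most. Time passes only in rows, so rows that do not move let the fingers close. It gives the time, the measured TCP pose, the force, the opening and the grip force at its end, in the units of the state.
- r.state(): the state, without advancing time (a new reading comes with each control period).
- r.grab_frame(name): name is "scene" or "side" or "wrist"; returns a dict with "img" (420x560x3 uint8, blue, green, red), "fx", "fy", "cx", "cy" (pixels), "world_from_camera" (4x4, takes a point from camera to world coordinates). Camera axes: x right, y up, looking along -z (the intrinsics and any distortion apply to the point x, -y, -z); pixel columns grow to the right and rows downward; lengths in mm; the calibration is good to about 2 mm. A picture is of the moment at which its call begins. There is no depth.
- r.close_job(): hands the job in; it is judged then, once.
The state is a dict: "time": time; "qpos": joint angles; "joint_vel": joint speeds; "joint_efforts": joint torques, N m; "tool_pos": TCP position; "orientation": TCP orientation; "ft_force": force on the tool from outside, world axes, zero at the start; "moment": the same for the moment, N m; "opening": opening from 0.0 (shut) to 1.0 (fully open); "gripper_force": force on a finger pad.
Only numpy, scipy, OpenCV 4.12 (cv2) and the standard library are available. Lean on these libraries where they do the work, as an engineer would, in place of code of your own. Each camera call takes 0.05 s, during which the arm holds its last target. There are 200 camera calls.

TASK

Take the pin gauge out of its holder and test the three rubber floor samples one after the other from left to right: press the gauge upright onto the middle of the round spot of each until its foot sits flush on the pad and the push is 17 N (at least 14 N, never more than 20 N), keep that up for half a second and read how far the pin sinks in. Then leave the gauge standing upright and by itself on the spot of the softest sample, the one into which the pin sank deepest, with its foot flush on the pad.

Things in the scene. Friction and masses are not known exactly. Their poses are not given: they have to be found in the camera images.
- gauge_grip (a point): middle of the black square grip (28 x 28 mm across its flats, 48 mm tall, upright) of the hand-held pin gauge, 78 mm above the gauge's foot; a steel button rises to 104 mm above the foot. z along the gauge, upwards; x and y square to the flats of the grip. The gauge weighs about 6.4 N (0.65 kg, varying by a tenth).
- gauge_foot (a point): centre of the underside of the flat round steel foot (48 mm across, 8 mm thick) at the lower end of the gauge's aluminium barrel (34 mm across, up to 54 mm above the foot's underside). A steel pin 6 mm thick with a round tip sticks out 14 mm below the foot on the gauge's axis. z along the gauge, upwards.
- gauge: the whole pin gauge; origin at the centre of the underside of its foot, z along the gauge, upwards. It starts upright in the holder.
- gauge_pin (a joint): how far the sprung pin has been pushed back into the gauge, m: 0 = fully out (14 mm below the foot), 0.014 = level with the foot. Spring about 0.9 N per mm after a 0.5 N preload. A small steel pointer on the barrel, in a black slot beside tick marks, rises with it. When the foot is flush on a pad, what is missing to 14 mm is how far the pin has sunk into the rubber.
- holder: fixed wooden block in which the gauge starts, left of the samples: base 82 x 82 x 8 mm and on it a block 70 x 70 mm, top 38 mm above the desk, with a bore 54 mm across and 12 mm deep, in which the gauge's foot stands 26 mm above the desk, and a hole for the pin below. Origin at the centre of the underside.
- sample_1: one of three floor samples that look alike and are fixed side by side in random order (left, seen from the robot, has the largest y; neighbours 150 mm or more apart): plywood base 80 x 80 x 8 mm with an aluminium tray (70 x 70 mm, 24 mm high) that holds a black rubber pad. The gauge's weight keeps its foot flush on the softest only. Origin at the centre of the underside.
- sample_1_target (a point): centre of this sample's test spot on its rubber pad (62 x 62 mm), 30 mm above the desk. The spot is a round rubber plug 22 mm across, level with the pad; it yields by 0.4 to 4 N per mm by sample, the pad round it by about 8 N per mm. So the force rises by under 0.9 N per mm until the foot meets the pad, then by over 8. Foot flush, the pin alone takes 4 N (softest) to 11 N (hardest). z up.
- sample_2: one of three floor samples that look alike and are fixed side by side in random order (left, seen from the robot, has the largest y; neighbours 150 mm or more apart): plywood base 80 x 80 x 8 mm with an aluminium tray (70 x 70 mm, 24 mm high) that holds a black rubber pad. The gauge's weight keeps its foot flush on the softest only. Origin at the centre of the underside.
- sample_2_target (a point): centre of this sample's test spot on its rubber pad (62 x 62 mm), 30 mm above the desk. The spot is a round rubber plug 22 mm across, level with the pad; it yields by 0.4 to 4 N per mm by sample, the pad round it by about 8 N per mm. So the force rises by under 0.9 N per mm until the foot meets the pad, then by over 8. Foot flush, the pin alone takes 4 N (softest) to 11 N (hardest). z up.
- sample_3: one of three floor samples that look alike and are fixed side by side in random order (left, seen from the robot, has the largest y; neighbours 150 mm or more apart): plywood base 80 x 80 x 8 mm with an aluminium tray (70 x 70 mm, 24 mm high) that holds a black rubber pad. The gauge's weight keeps its foot flush on the softest only. Origin at the centre of the underside.
- sample_3_target (a point): centre of this sample's test spot on its rubber pad (62 x 62 mm), 30 mm above the desk. The spot is a round rubber plug 22 mm across, level with the pad; it yields by 0.4 to 4 N per mm by sample, the pad round it by about 8 N per mm. So the force rises by under 0.9 N per mm until the foot meets the pad, then by over 8. Foot flush, the pin alone takes 4 N (softest) to 11 N (hardest). z up.
There are look-alikes about, which are no part of the job. Leave any pink look-alike of the gauge alone.

How it is judged (in metres and radians):
On the way, in this order (a step that is already met when the one before it is completed fails the run):
1. the left sample is tested: gauge upright (within 0.12 rad) with its axis within 8 mm of the spot's centre, foot flush on the pad, pushed with at least 13.5 N (((world y of sample_1_target above 0.09 m and z of gauge_foot in the frame of sample_1_target below -0.0003 m and horizontal distance between gauge_foot and sample_1_target below 0.008 m and angle between gauge's own z axis and vertical below 0.12 rad and contact force between gauge and sample_1 above 13.5 N) or (world y of sample_2_target above 0.09 m and z of gauge_foot in the frame of sample_2_target below -0.0003 m and horizontal distance between gauge_foot and sample_2_target below 0.008 m and angle between gauge's own z axis and vertical below 0.12 rad and contact force between gauge and sample_2 above 13.5 N) or (world y of sample_3_target above 0.09 m and z of gauge_foot in the frame of sample_3_target below -0.0003 m and horizontal distance between gauge_foot and sample_3_target below 0.008 m and angle between gauge's own z axis and vertical below 0.12 rad and contact force between gauge and sample_3 above 13.5 N))), for 0.3 s.
2. the middle sample is tested: gauge upright (within 0.12 rad) with its axis within 8 mm of the spot's centre, foot flush on the pad, pushed with at least 13.5 N (((world y of sample_1_target between -0.09 and 0.09 m and z of gauge_foot in the frame of sample_1_target below -0.0003 m and horizontal distance between gauge_foot and sample_1_target below 0.008 m and angle between gauge's own z axis and vertical below 0.12 rad and contact force between gauge and sample_1 above 13.5 N) or (world y of sample_2_target between -0.09 and 0.09 m and z of gauge_foot in the frame of sample_2_target below -0.0003 m and horizontal distance between gauge_foot and sample_2_target below 0.008 m and angle between gauge's own z axis and vertical below 0.12 rad and contact force between gauge and sample_2 above 13.5 N) or (world y of sample_3_target between -0.09 and 0.09 m and z of gauge_foot in the frame of sample_3_target below -0.0003 m and horizontal distance between gauge_foot and sample_3_target below 0.008 m and angle between gauge's own z axis and vertical below 0.12 rad and contact force between gauge and sample_3 above 13.5 N))), for 0.3 s.
3. the right sample is tested: gauge upright (within 0.12 rad) with its axis within 8 mm of the spot's centre, foot flush on the pad, pushed with at least 13.5 N (((world y of sample_1_target below -0.09 m and z of gauge_foot in the frame of sample_1_target below -0.0003 m and horizontal distance between gauge_foot and sample_1_target below 0.008 m and angle between gauge's own z axis and vertical below 0.12 rad and contact force between gauge and sample_1 above 13.5 N) or (world y of sample_2_target below -0.09 m and z of gauge_foot in the frame of sample_2_target below -0.0003 m and horizontal distance between gauge_foot and sample_2_target below 0.008 m and angle between gauge's own z axis and vertical below 0.12 rad and contact force between gauge and sample_2 above 13.5 N) or (world y of sample_3_target below -0.09 m and z of gauge_foot in the frame of sample_3_target below -0.0003 m and horizontal distance between gauge_foot and sample_3_target below 0.008 m and angle between gauge's own z axis and vertical below 0.12 rad and contact force between gauge and sample_3 above 13.5 N))), for 0.3 s.
At the end, for the whole second after the job is handed in: the gauge stands by itself, upright within 0.1 rad and at rest, on the softest sample: axis within 10 mm of the centre of the spot, foot no more than 1.5 mm above the unloaded pad's top, pin pushed back less than 6.5 mm (which only the softest spot allows) (((horizontal distance between gauge_foot and sample_1_target below 0.01 m and z of gauge_foot in the frame of sample_1_target below 0.0015 m and contact force between gauge and sample_1 above 3 N) or (horizontal distance between gauge_foot and sample_2_target below 0.01 m and z of gauge_foot in the frame of sample_2_target below 0.0015 m and contact force between gauge and sample_2 above 3 N) or (horizontal distance between gauge_foot and sample_3_target below 0.01 m and z of gauge_foot in the frame of sample_3_target below 0.0015 m and contact force between gauge and sample_3 above 3 N)) and value of joint gauge_pin below 0.0065 m and angle between gauge's own z axis and vertical below 0.1 rad and linear speed of gauge below 0.02 m/s); the robot touches nothing.
It fails at once if the gauge is pushed onto a sample with more than 20 N (contact force between gauge and sample_1 above 20 N or contact force between gauge and sample_2 above 20 N or contact force between gauge and sample_3 above 20 N).
It also fails if it takes over 72 s, if anything falls off the work surface, if the arm or the gripper's body presses on something with over 40 N, if the wrist force passes 120 N, or if a joint passes its speed limit or range.

## Working session

There is one attempt and no reset: what is moved stays moved. The work goes in short steps, Python scripts to look and compute and a shell command to move; the robot and the scene stay as the last step left them, time stands still between calls to the robot, and variables do not carry over. Pictures are saved under pics/ and viewed, at most 13 in all, crops included, and the job is handed in when it is done.

```bash
mkdir -p pics; ls; python3 - <<'E'
from workcell import r
import cv2,numpy as np
s=r.state();print({k:np.round(v,3).tolist() for k,v in s.items()})
for n in("scene","side"):
    f=r.grab_frame(n);cv2.imwrite(f"pics/{n}0.png",f["img"]);print(n,f["fx"],f["fy"],f["cx"],f["cy"],np.round(f["world_from_camera"],3).tolist(),[k for k in f])
E
```

```text
pics
{'time': 0.0, 'qpos': [1.147, 0.314, 0.045, 1.304, -0.0, 1.431], 'joint_vel': [0.0, -0.001, 0.0, 0.001, -0.001, 0.0], 'joint_efforts': [-0.002, -48.063, 29.853, 0.02, -0.0, -0.0], 'tool_pos': [160.948, 551.812, 403.816], 'orientation': [-0.0, 0.141, 0.99, -0.001], 'ft_force': [-0.982, 0.399, 0.246], 'moment': [0.039, 0.032, -0.02], 'gripper_force': 0.0, 'opening': 0.998}
scene 415.3289975859957 415.3289975859957 278.4025822515345 204.96409375871906 [[0.763, 0.327, -0.558, -181.827], [-0.647, 0.373, -0.665, -640.217], [-0.01, 0.868, 0.496, 710.139], [0.0, 0.0, 0.0, 1.0]] ['img', 'fx', 'fy', 'cx', 'cy', 'world_from_camera']
side 425.6828494573751 425.6828494573751 282.89158282500415 212.77593415425085 [[0.992, 0.073, -0.102, 396.522], [-0.123, 0.42, -0.899, -868.212], [-0.023, 0.905, 0.425, 581.262], [0.0, 0.0, 0.0, 1.0]] ['img', 'fx', 'fy', 'cx', 'cy', 'world_from_camera']
```

View pics/scene0.png

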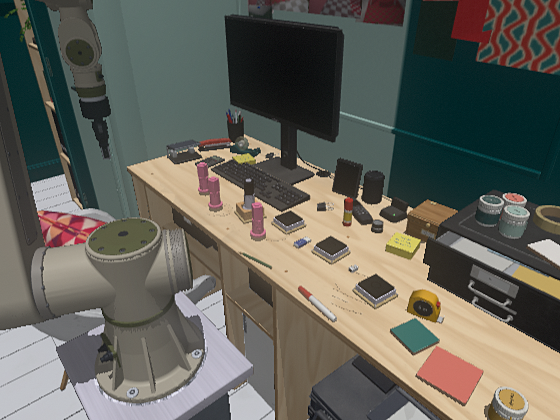

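View pics/side0.png

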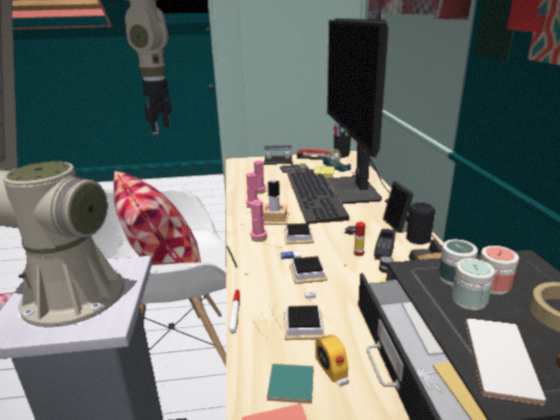

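The scene view shows these candidates for the gauge:
- **Gauge:** the grey and black one in the wooden block, at scene (248,195) and side (273,195).
- **Look-alikes:** pink ones at scene (203,177), (214,193) and (258,220), side (259,175), (252,188) and (257,220).
- **Other upright object:** a red and yellow bottle at scene (348,211).

The black and aluminium gauge in the holder matches the description, so I choose that one. The sample pads are at scene (289,221), (331,248) and (375,289), and side (299,233), (308,268) and (304,321).

```bash
cat > h.py <<'E'
import numpy as np,cv2
from workcell import r
from scipy.spatial.transform import Rotation as R
def ray(f,u,v):
    W=np.array(f["world_from_camera"]);d=W[:3,:3]@np.array([(u-f["cx"])/f["fx"],-(v-f["cy"])/f["fy"],-1.]);return W[:3,3],d
def plane(f,u,v,z):
    o,d=ray(f,u,v);return o+d*(z-o[2])/d[2]
def proj(f,p):
    W=np.array(f["world_from_camera"]);q=W[:3,:3].T@(np.array(p)-W[:3,3]);return np.array([f["cx"]-f["fx"]*q[0]/q[2],f["cy"]+f["fy"]*q[1]/q[2]])
def pads(f,seeds):
    g=cv2.cvtColor(f["img"],cv2.COLOR_BGR2GRAY);m=(g<75).astype(np.uint8)
    n,l,st,c=cv2.connectedComponentsWithStats(m,connectivity=4);out=[]
    for u,v in seeds:
        k=l[v,u];pts=np.argwhere(l==k)[:,::-1]
        hull=cv2.convexHull(pts.astype(np.int32));M=cv2.moments(hull);out.append((k,st[k].tolist(),M["m10"]/M["m00"],M["m01"]/M["m00"]))
    return out
E
python3 - <<'E'
from h import *
ims=[]
for n,seeds,b in(("scene",[(289,220),(331,247),(375,288)],(205,160,190,140)),("side",[(299,232),(308,267),(304,320)],(215,170,120,88))):
    f=r.grab_frame(n)
    for k,st,u,v in pads(f,seeds): print(n,k,st,round(u,1),round(v,1),plane(f,u,v,30).round(1))
    x,y,w,h=b; ims.append(cv2.resize(f["img"][y:y+h,x:x+w],(400,295),interpolation=cv2.INTER_CUBIC))
cv2.imwrite("pics/crop1.png",np.hstack(ims))
E
```

```text
scene 173 [275, 211, 28, 15, 222] 288.4 218.2 [552.8 187.8  30. ]
scene 218 [316, 237, 31, 18, 310] 330.9 245.4 [546.   -0.7  30. ]
scene 274 [358, 275, 36, 24, 468] 375.6 286.1 [ 502.9 -191.3   30. ]
side 56 [288, 197, 60, 38, 651] 317.3 217.4 [624.9 248.2  30. ]
side 94 [294, 257, 28, 16, 334] 307.3 264.4 [550.4  -3.5  30. ]
side 110 [289, 306, 31, 21, 584] 303.5 316.4 [ 509.  -193.7   30. ]
```

View pics/crop1.png

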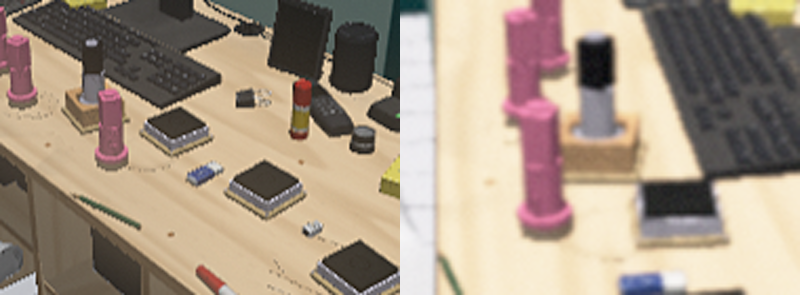

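The crop shows a black grip with a steel button on an aluminium barrel, standing in the wooden block: scene ≈(248.7,187), side ≈(273.5,188). A pink look-alike stands close in front of it, so I'll locate both and then look with the wrist camera.

```bash
python3 - <<'E'
from h import *
a=r.grab_frame("scene");b=r.grab_frame("side")
for nm,z,p,q in(("grip",104,(248.7,187),(273.5,188)),("p3",60,(258,220),(257,220)),("p2",60,(214,193),(252,188)),("p1",60,(203,177),(259,175))):
    o1,d1=ray(a,*p);o2,d2=ray(b,*q);t=np.linalg.lstsq(np.c_[d1,-d2],o2-o1,rcond=None)[0]
    print(nm,(o1+d1*t[0]).round(),(o2+d2*t[1]).round(),plane(a,*p,z).round(),plane(b,*q,z).round())
w=r.grab_frame("wrist");print(np.round(w["world_from_camera"],3).tolist(),w["fx"]);s=r.state()
Rt=R.from_quat(np.roll(s["orientation"],-1)).as_matrix();print(Rt.round(3)); W=np.array(w["world_from_camera"])
print("cam in tool",(Rt.T@(W[:3,3]-s["tool_pos"])).round(1),(Rt.T@W[:3,:3]).round(3))
E
```

```text
grip [505. 325. 103.] [505. 325. 102.] [503. 323. 104.] [504. 320. 104.]
p3 [445. 202.  61.] [444. 201.  59.] [446. 203.  60.] [444. 200.  60.]
p2 [443. 439.  57.] [444. 440.  61.] [440. 434.  60.] [444. 442.  60.]
p1 [476. 564.  60.] [476. 564.  60.] [477. 564.  60.] [476. 563.  60.]
[[0.28, -0.909, -0.308, 83.417], [0.96, 0.266, 0.09, 575.798], [0.0, -0.321, 0.947, 373.121], [0.0, 0.0, 0.0, 1.0]] 349.42803025840016
[[-0.96  0.28 -0.  ]
 [ 0.28  0.96 -0.  ]
 [ 0.   -0.   -1.  ]]
cam in tool [81.1  1.2 31.4] [[-0.     0.947  0.321]
 [ 1.     0.001 -0.001]
 [-0.001  0.321 -0.947]]
```

```bash
python3 -m creep '[{"offset":[-28,-8.8,0]},{"offset":[-28,-8.8,0]},{"offset":[-28,-8.8,0]},{"offset":[-28,-8.8,0]},{"offset":[-28,-8.8,0]},{"offset":[-28,-8.8,0]},{"offset":[-28,-8.8,0]},{"offset":[-28,-8.8,0]},{"offset":[-28,-8.8,0]},{"offset":[-28,-8.8,0]},{"offset":[-28,-8.8,0]},{"offset":[-28,-8.8,0]},{"offset":[-28,-8.8,0]},{"offset":[-28,-8.8,0]},{"offset":[0,0,0]},{"offset":[0,0,0]}]'; python3 - <<'E'
from h import *
w=r.grab_frame("wrist");cv2.imwrite("pics/w1.png",w["img"]);s=r.state();print({k:np.round(v,3).tolist() for k,v in s.items()})
print(proj(w,[505,324,130]),proj(w,[505,324,26]))
E
```

```text
{'time': 0.4, 'qpos': [1.147, 0.313, 0.046, 1.304, 0.0, 1.431], 'joint_vel': [0.0, -0.001, 0.001, -0.001, -0.001, 0.0], 'joint_efforts': [-0.001, -47.989, 29.839, 0.005, -0.0, 0.0], 'tool_pos': [161.019, 551.99, 404.592], 'orientation': [-0.0, 0.141, 0.99, -0.0], 'ft_force': [-0.406, 0.179, 0.025], 'moment': [-0.014, -0.045, -0.004], 'gripper_force': 0.0, 'opening': 0.998}
[167.46978929 553.22117647] [190.52227534 459.46737752]schema error: expected keys offset, twist, gripper
```

View pics/w1.png

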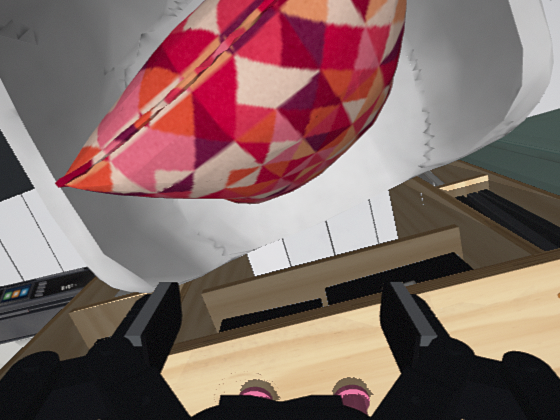

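That picture was taken at the start pose: the call was refused, so the arm hasn't moved. It shows the chair, the open fingers at the bottom, and pink tops at (257,390) and (352,390). I'll resend with all three keys.

```bash
python3 -m creep '[{"offset":[-28,-8.8,0],"twist":[0,0,0],"gripper":-1},{"offset":[-28,-8.8,0],"twist":[0,0,0],"gripper":-1},{"offset":[-28,-8.8,0],"twist":[0,0,0],"gripper":-1},{"offset":[-28,-8.8,0],"twist":[0,0,0],"gripper":-1},{"offset":[-28,-8.8,0],"twist":[0,0,0],"gripper":-1},{"offset":[-28,-8.8,0],"twist":[0,0,0],"gripper":-1},{"offset":[-28,-8.8,0],"twist":[0,0,0],"gripper":-1},{"offset":[-28,-8.8,0],"twist":[0,0,0],"gripper":-1},{"offset":[-28,-8.8,0],"twist":[0,0,0],"gripper":-1},{"offset":[-28,-8.8,0],"twist":[0,0,0],"gripper":-1},{"offset":[-28,-8.8,0],"twist":[0,0,0],"gripper":-1},{"offset":[-28,-8.8,0],"twist":[0,0,0],"gripper":-1},{"offset":[-28,-8.8,0],"twist":[0,0,0],"gripper":-1},{"offset":[-28,-8.8,0],"twist":[0,0,0],"gripper":-1},{"offset":[0,0,0],"twist":[0,0,0],"gripper":-1},{"offset":[0,0,0],"twist":[0,0,0],"gripper":-1}]'; python3 - <<'E'
from h import *
w=r.grab_frame("wrist");cv2.imwrite("pics/w2.png",w["img"])
print(proj(w,[505,324,130]),proj(w,[505,324,26]))
E
```

```text
time: 1.73
tool_pos: [504.0, 322.9, 404.3]
orientation: [-0.0, 0.143, 0.99, -0.0]
ft_force: [-0.1, 0.7, -0.3]
opening: 1.005
gripper_force: 0.0
[280.28632931 212.975237  ] [280.21110587 180.31975412]
```

View pics/w2.png

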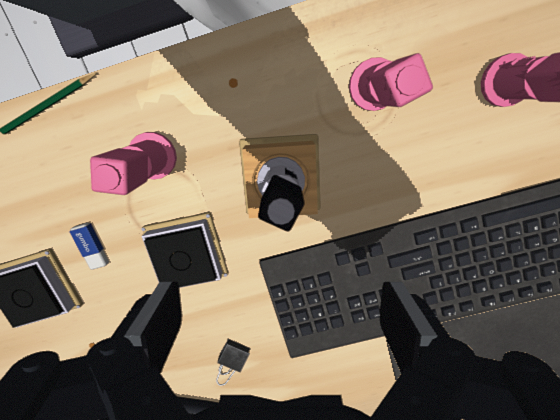

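The wrist view shows the gauge in the holder with its button at (283,207) and the grip turned relative to the tool. The spot of sample 1 is at (180,261) and that of sample 2 at (21,298). I'll zoom in for the grip's yaw.

```bash
python3 - <<'E'
from h import *
w=r.grab_frame("wrist");im=w["img"]
def g(u0,v0,u1,v1,s):
    c=im[v0:v1,u0:u1];c=np.clip(255*(c/255.)**0.45,0,255).astype(np.uint8);return cv2.resize(c,None,fx=s,fy=s,interpolation=cv2.INTER_CUBIC)
a=g(240,140,320,240,6)[:540];b=g(145,225,215,285,4);c=cv2.copyMakeBorder(b,0,a.shape[0]-b.shape[0],0,0,cv2.BORDER_CONSTANT)
cv2.imwrite("pics/w2c.png",np.hstack([a,c]))
# spots
for u,v in((180.5,261),(21.5,298)): print(plane(w,u,v,30).round(1))
print(plane(w,283,207,130).round(1))
E
```

```text
[558.5 195.8  30. ]
[551.    6.6  30. ]
[500.1 327.9 130. ]
```

View pics/w2c.png

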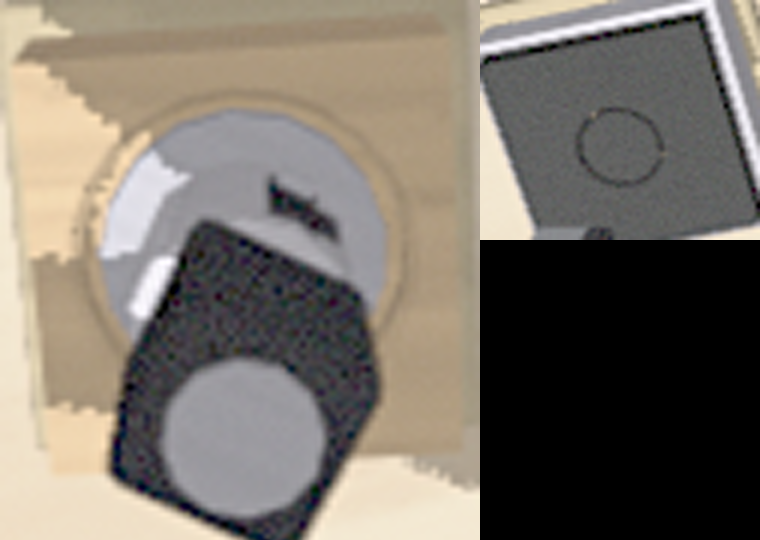

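The crop shows the button centre at (280.7,213), top-face corners at about (258.7,218.7), (289.2,230.3) and (303.3,205.8), and bottom-face corners at (274.2,176.3) and (300.8,189.2). The pointer slot faces up and to the right.

```bash
python3 - <<'E'
from h import *
w=r.grab_frame("wrist");s=r.state()
Rt=R.from_quat(np.roll(s["orientation"],-1)).as_matrix()
print("button",plane(w,280.7,213,130).round(1))
# foot rim circle at z=34 (top of foot) crop approx centre (240,255)
print("foot",plane(w,240+238/6,140+240/6,34).round(1))
def e(p,q,z):
    a=plane(w,*p,z);b=plane(w,*q,z);d=Rt.T@(b-a);print("edge",np.linalg.norm(d).round(1),"angle in tool deg",np.degrees(np.arctan2(d[1],d[0])).round(1))
e((258.7,218.7),(289.2,230.3),128);e((289.2,230.3),(303.3,205.8),128);e((274.2,176.3),(300.8,189.2),80);e((274.2,176.3),(261.3,198.3),80)
print("spot1",plane(w,145+622/4-120,225+147/4,30).round(1))
print("yaw of tool x",np.degrees(np.arctan2(Rt[1,0],Rt[0,0])))
E
```

```text
button [503.5 325.5 130. ]
foot [501.1 325.3  34. ]
edge 24.6 angle in tool deg 112.2
edge 21.9 angle in tool deg 27.9
edge 25.6 angle in tool deg 116.4
edge 22.6 angle in tool deg -149.8
spot1 [559.  195.9  30. ]
yaw of tool x 163.7879784026641
```

```bash
python3 -m creep '[{"offset":[0,0,10],"twist":[0,0,6.75],"gripper":-1},{"offset":[0,0,10],"twist":[0,0,6.75],"gripper":-1},{"offset":[0,0,10],"twist":[0,0,6.75],"gripper":-1},{"offset":[0,0,10],"twist":[0,0,6.75],"gripper":-1},{"offset":[1.4,1.5,15],"twist":[0,0,0],"gripper":-1},{"offset":[0,0,20],"twist":[0,0,0],"gripper":-1},{"offset":[0,0,20],"twist":[0,0,0],"gripper":-1},{"offset":[0,0,20],"twist":[0,0,0],"gripper":-1},{"offset":[0,0,20],"twist":[0,0,0],"gripper":-1},{"offset":[0,0,10],"twist":[0,0,0],"gripper":-1},{"offset":[0,0,0],"twist":[0,0,0],"gripper":-1},{"offset":[0,0,0],"twist":[0,0,0],"gripper":-1}]'; python3 -m creep '[{"offset":[0,0,0],"twist":[0,0,0],"gripper":1},{"offset":[0,0,0],"twist":[0,0,0],"gripper":1},{"offset":[0,0,0],"twist":[0,0,0],"gripper":1},{"offset":[0,0,0],"twist":[0,0,0],"gripper":1},{"offset":[0,0,0],"twist":[0,0,0],"gripper":1},{"offset":[0,0,0],"twist":[0,0,0],"gripper":1},{"offset":[0,0,0],"twist":[0,0,0],"gripper":1},{"offset":[0,0,0],"twist":[0,0,0],"gripper":1},{"offset":[0,0,0],"twist":[0,0,0],"gripper":1},{"offset":[0,0,0],"twist":[0,0,0],"gripper":1},{"offset":[0,0,0],"twist":[0,0,0],"gripper":1},{"offset":[0,0,0],"twist":[0,0,0],"gripper":1}]';python3 - <<'E'
from h import *
w=r.grab_frame("wrist");cv2.imwrite("pics/w3.png",w["img"])
E
```

```text
time: 2.88
tool_pos: [502.2, 326.6, 259.9]
orientation: [-0.0, 0.368, 0.93, -0.0]
ft_force: [0.2, 0.5, 0.1]
opening: 0.997
gripper_force: 0.0
time: 3.88
tool_pos: [503.0, 325.9, 260.4]
orientation: [0.0, 0.369, 0.93, 0.0]
ft_force: [-1.6, -2.1, 6.5]
opening: 0.318
gripper_force: 62.3
```

View pics/w3.png

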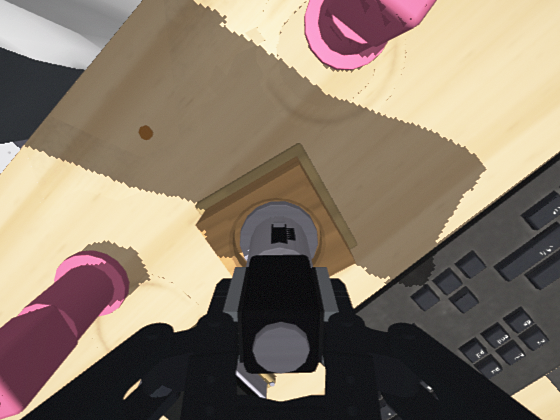

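The grasp is square to the flats, with the button at (281,347) and the pointer slot facing the camera at (283,234). Next I'll lift, travel to a viewing point beside sample 1, and measure.

```bash
python3 -m creep '[{"offset":[0,0,-8],"twist":[0,0,0],"gripper":1},{"offset":[0,0,-14],"twist":[0,0,0],"gripper":1},{"offset":[0,0,-14],"twist":[0,0,0],"gripper":1},{"offset":[0,0,-14],"twist":[0,0,0],"gripper":1},{"offset":[-12,-3.8,0],"twist":[0,0,0],"gripper":1},{"offset":[-24,-7.6,0],"twist":[0,0,0],"gripper":1},{"offset":[-24,-7.6,0],"twist":[0,0,0],"gripper":1},{"offset":[-24,-7.6,0],"twist":[0,0,0],"gripper":1},{"offset":[-24,-7.6,0],"twist":[0,0,0],"gripper":1},{"offset":[-24,-7.6,0],"twist":[0,0,0],"gripper":1},{"offset":[-24,-7.6,0],"twist":[0,0,0],"gripper":1},{"offset":[-24,-7.6,0],"twist":[0,0,0],"gripper":1},{"offset":[-12,-3.8,0],"twist":[0,0,0],"gripper":1},{"offset":[0,0,0],"twist":[0,0,0],"gripper":1},{"offset":[0,0,0],"twist":[0,0,0],"gripper":1},{"offset":[0,0,0],"twist":[0,0,0],"gripper":1},{"offset":[0,0,0],"twist":[0,0,0],"gripper":1}]';python3 - <<'E'
from h import *
w=r.grab_frame("wrist");s=r.state();print(s["ft_force"],s["tool_pos"])
im=w["img"];a=np.clip(255*(im/255.)**0.5,0,255).astype(np.uint8)
cv2.imwrite("pics/w4.png",a)
E
```

```text
time: 5.35
tool_pos: [600.3, 151.0, 309.2]
orientation: [-0.001, 0.368, 0.93, -0.0]
ft_force: [-0.7, 0.1, -7.3]
opening: 0.319
gripper_force: 60.9
[ 0.03289059 -0.31019809 -6.30824688] [600.37420325 151.14500281 309.42082769]
```

View pics/w4.png

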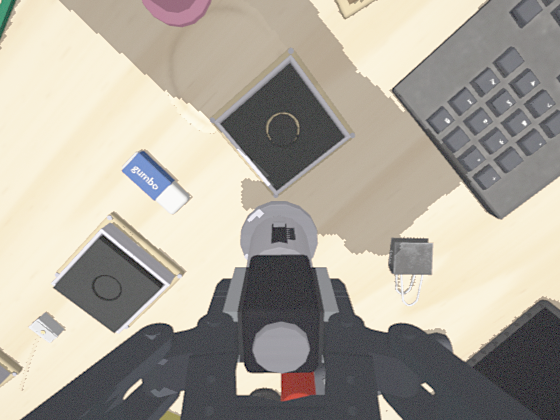

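The view shows sample 1's spot at (283,129), sample 2's spot at (107,287), and the gauge foot centred near (279,237).

```bash
cat >> h.py <<'E'
def circ(w,u,v,rad,z,half=None,p2=12):
    g=cv2.cvtColor(np.clip(255*(w["img"]/255.)**0.4,0,255).astype(np.uint8),cv2.COLOR_BGR2GRAY);h=half or int(rad*1.5)
    x0,y0=max(0,int(u-h)),max(0,int(v-h));c=cv2.resize(g[y0:int(v+h),x0:int(u+h)],None,fx=4,fy=4,interpolation=cv2.INTER_CUBIC)
    k=cv2.HoughCircles(cv2.GaussianBlur(c,(0,0),3),cv2.HOUGH_GRADIENT,1,20,param1=60,param2=p2,minRadius=int(rad*3.2),maxRadius=int(rad*4.8))
    if k is None:return None
    q=k[0][0]/4;return q[0]+x0-.375,q[1]+y0-.375,q[2]
def tool():
    s=r.state();return np.array(s["tool_pos"]),R.from_quat(np.roll(s["orientation"],-1)).as_matrix()
E
python3 - <<'E'
from h import *
w=r.grab_frame("wrist");p,Rt=tool();fz=26+p[2]-260.4
for n,u,v,rad,z in(("spot1",283,129,17,30),("spot2",107,287,15,30),("foot",279,237,38,fz+8),("button",281,347,29,fz+104)):
    c=circ(w,u,v,rad,z);print(n,c)
    for q in([c[:2]] if c else [])+[(u,v)]:
        P=plane(w,*q,z);print("   ",P.round(1),"tool",(Rt.T@(P-p)).round(1))
E
```

```text
spot1 (np.float32(282.25), np.float32(128.75), np.float32(17.1))
    [558.7 194.6  30. ] tool [ 60.    3.1 279.6]
    [559.2 194.8  30. ] tool [ 59.8   3.7 279.6]
spot2 None
    [552.8   6.4  30. ] tool [ -64.5 -138.1  279.5]
foot (np.float32(278.5), np.float32(238.25), np.float32(38.7))
    [600.6 151.8  83.1] tool [2.000e-01 6.000e-01 2.264e+02]
    [600.2 152.6  83.1] tool [  1.    0.9 226.4]
button (np.float32(281.75), np.float32(348.0), np.float32(26.975))
    [602.2 152.5 179.1] tool [ -0.4   2.2 130.4]
    [601.7 152.6 179.1] tool [  0.    1.9 130.4]
```

```bash
python3 -m creep '[{"offset":[15,0.7,0],"twist":[0,0,0],"gripper":1},{"offset":[20,1,0],"twist":[0,0,0],"gripper":1},{"offset":[20,1,8],"twist":[0,0,0],"gripper":1},{"offset":[5,0,10],"twist":[0,0,0],"gripper":1},{"offset":[0,0,8],"twist":[0,0,0],"gripper":1},{"offset":[0,0,0],"twist":[0,0,0],"gripper":1},{"offset":[0,0,0],"twist":[0,0,0],"gripper":1},{"offset":[0,0,0],"twist":[0,0,0],"gripper":1}]'; python3 - <<'E'
from h import *
w=r.grab_frame("wrist");p,Rt=tool();fz=26+p[2]-260.4
pf=proj(w,p+Rt@np.array([0.5,1,155+78-8]));c=circ(w,*pf,39,0);print(p,pf,c,plane(w,*c[:2],fz+8).round(1))
cv2.imwrite("pics/w5.png",np.clip(255*(w["img"]/255.)**0.5,0,255).astype(np.uint8))
E
python3 -m creep '[{"offset":[0,0,3],"twist":[0,0,0],"gripper":1},{"offset":[0,0,3],"twist":[0,0,0],"gripper":1},{"offset":[0,0,3],"twist":[0,0,0],"gripper":1},{"offset":[0,0,0],"twist":[0,0,0],"gripper":1},{"offset":[0,0,0],"twist":[0,0,0],"gripper":1}]'
```

```text
time: 6.12
tool_pos: [559.8, 193.0, 284.0]
orientation: [0.0, 0.369, 0.929, 0.0]
ft_force: [0.4, -0.0, -5.4]
opening: 0.318
gripper_force: 60.7
[559.96633016 192.87993449 284.17964914] [279.09337353 238.89561445] (np.float32(279.0), np.float32(238.5), np.float32(38.7)) [560.8 193.7  57.8]
time: 6.58
tool_pos: [559.4, 193.1, 274.8]
orientation: [0.0, 0.369, 0.93, -0.0]
ft_force: [-0.0, -0.2, -4.5]
opening: 0.318
gripper_force: 61.0
```

View pics/w5.png

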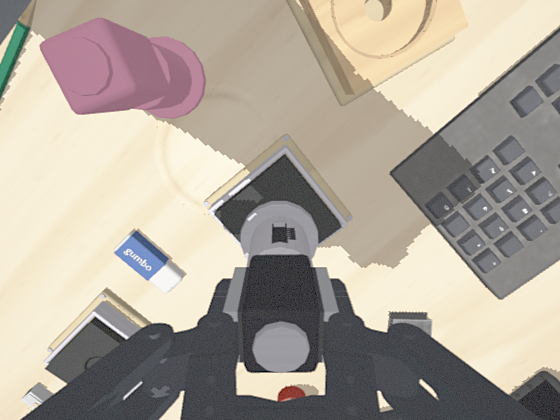

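The foot at (279,238.5) lies centred over the pad of sample 1, and its left, top and right corners are visible around the foot. I'll keep pressing in small steps.

```bash
cat > f.py <<'E'
from h import *
def F(n=6):
    a=[]
    for _ in range(n):
        r.grab_frame("wrist");s=r.state();a.append([s["ft_force"][2],s["tool_pos"][2]])
    a=np.array(a);print("t",round(float(s["time"]),2),"fz",a[:,0].mean().round(2),"sd",a[:,0].std().round(2),"z",a[:,1].mean().round(2),"contact",(a[:,0].mean()+6.4).round(2))
if __name__=="__main__":F()
E
python3 -m creep '[{"offset":[0,0,2],"twist":[0,0,0],"gripper":1},{"offset":[0,0,2],"twist":[0,0,0],"gripper":1},{"offset":[0,0,2],"twist":[0,0,0],"gripper":1},{"offset":[0,0,2],"twist":[0,0,0],"gripper":1},{"offset":[0,0,0],"twist":[0,0,0],"gripper":1},{"offset":[0,0,0],"twist":[0,0,0],"gripper":1}]'; python3 f.py
```

```text
time: 7.08
tool_pos: [559.3, 193.2, 267.1]
orientation: [0.0, 0.369, 0.93, 0.0]
ft_force: [0.1, -1.7, 0.7]
opening: 0.319
gripper_force: 61.7
t 7.38 fz -0.2 sd 0.23 z 267.02 contact 6.2
```

```bash
python3 -m creep '[{"offset":[0,0,1],"twist":[0,0,0],"gripper":1},{"offset":[0,0,1],"twist":[0,0,0],"gripper":1},{"offset":[0,0,0.4],"twist":[0,0,0],"gripper":1},{"offset":[0,0,0],"twist":[0,0,0],"gripper":1},{"offset":[0,0,0],"twist":[0,0,0],"gripper":1}]'; python3 f.py;  python3 -m creep '[{"offset":[0,0,0.5],"twist":[0,0,0],"gripper":1},{"offset":[0,0,0],"twist":[0,0,0],"gripper":1},{"offset":[0,0,0],"twist":[0,0,0],"gripper":1}]'; python3 f.py
```

```text
time: 7.8
tool_pos: [559.3, 193.2, 264.5]
orientation: [0.0, 0.369, 0.93, 0.0]
ft_force: [0.7, -2.4, 1.2]
opening: 0.32
gripper_force: 61.8
t 8.1 fz 1.77 sd 0.73 z 264.45 contact 8.17
time: 8.35
tool_pos: [559.3, 193.3, 264.1]
orientation: [0.0, 0.369, 0.93, 0.0]
ft_force: [0.3, -3.2, 3.0]
opening: 0.321
gripper_force: 62.2
t 8.65 fz 4.6 sd 0.28 z 264.07 contact 11.0
```

```bash
python3 -m creep '[{"offset":[0,0,0.4],"twist":[0,0,0],"gripper":1},{"offset":[0,0,0.4],"twist":[0,0,0],"gripper":1},{"offset":[0,0,0],"twist":[0,0,0],"gripper":1},{"offset":[0,0,0],"twist":[0,0,0],"gripper":1}]'; python3 f.py
```

```text
time: 8.98
tool_pos: [559.3, 193.2, 263.6]
orientation: [0.0, 0.369, 0.93, 0.0]
ft_force: [-0.2, -4.2, 8.1]
opening: 0.321
gripper_force: 62.6
t 9.28 fz 7.52 sd 0.7 z 263.64 contact 13.92
```

```bash
python3 -m creep '[{"offset":[0,0,0.4],"twist":[0,0,0],"gripper":1},{"offset":[0,0,0.4],"twist":[0,0,0],"gripper":1},{"offset":[0,0,0],"twist":[0,0,0],"gripper":1},{"offset":[0,0,0],"twist":[0,0,0],"gripper":1},{"offset":[0,0,0],"twist":[0,0,0],"gripper":1}]'; python3 f.py; cat > p.py <<'E'
# pointer: dark slot profile, printed relative to slot
from h import *
import sys
w=r.grab_frame("wrist");cv2.imwrite(sys.argv[1],cv2.resize(w["img"][205:265,245:315],None,fx=5,fy=5,interpolation=cv2.INTER_CUBIC))
E
python3 p.py pics/ptr1.png
```

```text
time: 9.7
tool_pos: [559.2, 193.2, 263.3]
orientation: [0.001, 0.369, 0.93, 0.0]
ft_force: [-0.6, -3.6, 9.9]
opening: 0.323
gripper_force: 62.9
t 10.0 fz 10.35 sd 0.15 z 263.31 contact 16.75
```

```bash
python3 -m creep '[{"offset":[0,0,0],"twist":[0,0,0],"gripper":1},{"offset":[0,0,0],"twist":[0,0,0],"gripper":1},{"offset":[0,0,0],"twist":[0,0,0],"gripper":1},{"offset":[0,0,-4],"twist":[0,0,0],"gripper":1},{"offset":[0,0,-12],"twist":[0,0,0],"gripper":1},{"offset":[0,0,-15],"twist":[0,0,0],"gripper":1},{"offset":[0,0,-15],"twist":[0,0,0],"gripper":1},{"offset":[0,0,0],"twist":[0,0,0],"gripper":1},{"offset":[0,0,0],"twist":[0,0,0],"gripper":1}]'; python3 f.py; python3 - <<'E'
from h import *
a=r.grab_frame("scene");b=r.grab_frame("side")
for p,q in(((348,200),(360,225)),((347,224),(359,252))):
    o1,d1=ray(a,*p);o2,d2=ray(b,*q);t=np.linalg.lstsq(np.c_[d1,-d2],o2-o1,rcond=None)[0];print((o1+d1*t[0]).round())
E
```

```text
time: 10.8
tool_pos: [558.8, 193.7, 307.0]
orientation: [-0.001, 0.368, 0.93, 0.0]
ft_force: [-1.2, 0.0, -7.6]
opening: 0.319
gripper_force: 61.0
t 11.1 fz -6.7 sd 0.37 z 306.32 contact -0.3
[703.  80.  85.]
[702.  75.   0.]
```

```bash
python3 -m creep '[{"offset":[-10,-8,0],"twist":[0,0,0],"gripper":1},{"offset":[-20,-15,0],"twist":[0,0,0],"gripper":1},{"offset":[-20,-15,0],"twist":[0,0,0],"gripper":1},{"offset":[-22,-17,0],"twist":[0,0,0],"gripper":1},{"offset":[-22,-17,0],"twist":[0,0,0],"gripper":1},{"offset":[-22,-17,0],"twist":[0,0,0],"gripper":1},{"offset":[-22,-17,0],"twist":[0,0,0],"gripper":1},{"offset":[-20,-15,0],"twist":[0,0,0],"gripper":1},{"offset":[-16,-12,0],"twist":[0,0,0],"gripper":1},{"offset":[-9,-7.6,0],"twist":[0,0,0],"gripper":1},{"offset":[0,0,0],"twist":[0,0,0],"gripper":1},{"offset":[0,0,0],"twist":[0,0,0],"gripper":1},{"offset":[0,0,0],"twist":[0,0,0],"gripper":1}]';python3 - <<'E'
from h import *
w=r.grab_frame("wrist");p,Rt=tool();q=proj(w,[552.5,6.5,30]);print(p,q)
c=circ(w,*q,17,30,half=35);print(c)
if c: P=plane(w,*c[:2],30);print(P.round(1),(Rt.T@(P-p)).round(1))
q=proj(w,[505,-190,30]);print("3 at",q)
E
```

```text
time: 12.28
tool_pos: [595.7, -34.0, 308.1]
orientation: [-0.0, 0.368, 0.93, 0.0]
ft_force: [-0.4, 0.6, -5.9]
opening: 0.321
gripper_force: 60.9
[595.77324072 -33.66048923 308.11376105] [277.27777542 130.2620482 ]
(np.float32(276.25), np.float32(130.5), np.float32(16.65))
[552.1   5.9  30. ] [ 58.6  -1.1 278.2]
3 at [ 52.79538667 261.44254871]
```

```bash
python3 - <<'E'
from h import *
w=r.grab_frame("wrist");c=circ(w,53,261,15,30,half=40);print(c, c and plane(w,*c[:2],30).round(1))
E
python3 -m creep '[{"offset":[14,-0.5,0],"twist":[0,0,0],"gripper":1},{"offset":[20,-0.5,0],"twist":[0,0,0],"gripper":1},{"offset":[20,-0.5,8],"twist":[0,0,0],"gripper":1},{"offset":[4.5,0,12],"twist":[0,0,0],"gripper":1},{"offset":[0,0,8],"twist":[0,0,0],"gripper":1},{"offset":[0,0,4],"twist":[0,0,0],"gripper":1},{"offset":[0,0,3],"twist":[0,0,0],"gripper":1},{"offset":[0,0,3],"twist":[0,0,0],"gripper":1},{"offset":[0,0,2],"twist":[0,0,0],"gripper":1},{"offset":[0,0,1],"twist":[0,0,0],"gripper":1},{"offset":[0,0,0],"twist":[0,0,0],"gripper":1},{"offset":[0,0,0],"twist":[0,0,0],"gripper":1}]'; python3 f.py
```

```text
(np.float32(59.5), np.float32(262.75), np.float32(15.15)) [ 509.4 -186.9   30. ]
time: 13.38
tool_pos: [552.9, 4.3, 267.6]
orientation: [0.001, 0.369, 0.93, 0.0]
ft_force: [-0.1, 1.7, -3.5]
opening: 0.32
gripper_force: 61.3
t 13.68 fz -3.39 sd 0.42 z 267.61 contact 3.01
```

```bash
python3 -m creep '[{"offset":[0,0,1],"twist":[0,0,0],"gripper":1},{"offset":[0,0,1],"twist":[0,0,0],"gripper":1},{"offset":[0,0,1],"twist":[0,0,0],"gripper":1},{"offset":[0,0,0.4],"twist":[0,0,0],"gripper":1},{"offset":[0,0,0],"twist":[0,0,0],"gripper":1},{"offset":[0,0,0],"twist":[0,0,0],"gripper":1}]'; python3 f.py;  python3 -m creep '[{"offset":[0,0,0.5],"twist":[0,0,0],"gripper":1},{"offset":[0,0,0],"twist":[0,0,0],"gripper":1},{"offset":[0,0,0],"twist":[0,0,0],"gripper":1}]'; python3 f.py
```

```text
time: 14.18
tool_pos: [552.7, 4.4, 264.2]
orientation: [0.0, 0.369, 0.93, 0.0]
ft_force: [0.3, -0.1, -0.3]
opening: 0.319
gripper_force: 61.7
t 14.48 fz -0.37 sd 0.43 z 264.11 contact 6.03
time: 14.73
tool_pos: [552.7, 4.4, 263.7]
orientation: [0.0, 0.369, 0.93, 0.0]
ft_force: [0.8, 1.4, 2.5]
opening: 0.32
gripper_force: 62.1
t 15.03 fz 2.6 sd 0.78 z 263.65 contact 9.0
```

```bash
python3 -m creep '[{"offset":[0,0,0.5],"twist":[0,0,0],"gripper":1},{"offset":[0,0,0.5],"twist":[0,0,0],"gripper":1},{"offset":[0,0,0],"twist":[0,0,0],"gripper":1},{"offset":[0,0,0],"twist":[0,0,0],"gripper":1}]'; python3 f.py
```

```text
time: 15.37
tool_pos: [552.7, 4.4, 263.1]
orientation: [0.001, 0.369, 0.93, 0.0]
ft_force: [0.7, 0.9, 6.8]
opening: 0.319
gripper_force: 62.8
t 15.67 fz 7.44 sd 0.36 z 263.06 contact 13.84
```

```bash
python3 -m creep '[{"offset":[0,0,0.4],"twist":[0,0,0],"gripper":1},{"offset":[0,0,0.3],"twist":[0,0,0],"gripper":1},{"offset":[0,0,0],"twist":[0,0,0],"gripper":1},{"offset":[0,0,0],"twist":[0,0,0],"gripper":1},{"offset":[0,0,0],"twist":[0,0,0],"gripper":1}]'; python3 f.py;python3 p.py pics/ptr2.png
```

```text
time: 16.08
tool_pos: [552.7, 4.4, 262.7]
orientation: [0.001, 0.369, 0.93, 0.0]
ft_force: [-0.1, 1.3, 9.6]
opening: 0.318
gripper_force: 62.9
t 16.38 fz 9.8 sd 0.23 z 262.75 contact 16.2
```

```bash
python3 -m creep '[{"offset":[0,0,0],"twist":[0,0,0],"gripper":1},{"offset":[0,0,0],"twist":[0,0,0],"gripper":1},{"offset":[0,0,0],"twist":[0,0,0],"gripper":1},{"offset":[0,0,-4],"twist":[0,0,0],"gripper":1},{"offset":[0,0,-14],"twist":[0,0,0],"gripper":1},{"offset":[0,0,-20],"twist":[0,0,0],"gripper":1},{"offset":[0,0,-20],"twist":[0,0,0],"gripper":1},{"offset":[-10,-10,-15],"twist":[0,0,0],"gripper":1},{"offset":[-20,-22,0],"twist":[0,0,0],"gripper":1},{"offset":[-20,-22,0],"twist":[0,0,0],"gripper":1},{"offset":[-20,-22,0],"twist":[0,0,0],"gripper":1},{"offset":[-20,-22,0],"twist":[0,0,0],"gripper":1},{"offset":[-20,-22,0],"twist":[0,0,0],"gripper":1},{"offset":[-20,-20,0],"twist":[0,0,0],"gripper":1},{"offset":[-18,-18,0],"twist":[0,0,0],"gripper":1},{"offset":[-11,-11,0],"twist":[0,0,0],"gripper":1},{"offset":[0,0,0],"twist":[0,0,0],"gripper":1},{"offset":[0,0,0],"twist":[0,0,0],"gripper":1},{"offset":[0,0,0],"twist":[0,0,0],"gripper":1}]';python3 f.py;python3 - <<'E'
from h import *
w=r.grab_frame("wrist");p,Rt=tool();q=proj(w,[509,-187,30]);print(p,q)
c=circ(w,*q,15,30,half=35);print(c)
if c: P=plane(w,*c[:2],30);print(P.round(1),(Rt.T@(P-p)).round(1))
pf=proj(w,p+Rt@np.array([0.5,1,155+78-8]));c=circ(w,*pf,39,0);print("foot",pf,c,(Rt.T@(plane(w,*c[:2],p[2]-225)-p)).round(1))
E
```

```text
time: 18.02
tool_pos: [551.7, -226.8, 333.1]
orientation: [-0.002, 0.369, 0.93, 0.001]
ft_force: [-0.1, 1.2, -6.8]
opening: 0.318
gripper_force: 61.0
t 18.32 fz -6.48 sd 0.47 z 334.19 contact -0.08
[ 552.50529202 -226.8862557   334.75791643] [276.67575146 127.12996203]
(np.float32(278.5), np.float32(126.25), np.float32(15.325))
[ 509.5 -185.5   30. ] [ 59.7   0.7 304.8]
foot [278.70598562 238.80783266] (np.float32(278.0), np.float32(238.25), np.float32(37.625)) [  0.9   0.6 225. ]
```

Move (59,0) and descend from 334.8 to about 267.5.

```bash
python3 -m creep '[{"offset":[14,0,0],"twist":[0,0,0],"gripper":1},{"offset":[20,0,0],"twist":[0,0,8],"gripper":1}]' 2>&1 | head -0; python3 -c "
from h import *
p,Rt=tool();print(p,np.degrees(np.arctan2(Rt[1,0],Rt[0,0])),r.state()['time'])"
```

```text
[ 528.46957403 -204.75904611  334.66637814] 129.51843782417666 18.5333
```

I put the 8 in the twist by mistake, and the arm turned about 7°. It's harmless in the air, so I'll turn back and re-measure.

```bash
python3 -m creep '[{"offset":[0,0,0],"twist":[0,0,-3.5],"gripper":1},{"offset":[0,0,0],"twist":[0,0,-3.66],"gripper":1},{"offset":[0,0,0],"twist":[0,0,0],"gripper":1},{"offset":[0,0,0],"twist":[0,0,0],"gripper":1},{"offset":[0,0,0],"twist":[0,0,0],"gripper":1}]'; python3 - <<'E'
from h import *
w=r.grab_frame("wrist");p,Rt=tool();print(p,np.degrees(np.arctan2(Rt[1,0],Rt[0,0])))
print((Rt.T@(np.array([509.3,-185.8,30])-p)).round(1))
E
```

```text
time: 18.95
tool_pos: [527.8, -204.2, 334.8]
orientation: [0.0, 0.369, 0.929, 0.0]
ft_force: [-0.6, 0.0, -5.6]
opening: 0.319
gripper_force: 61.0
[ 527.8069434  -204.29205064  334.67636862] 136.67366470026806
[ 26.2   0.7 304.7]
```

```bash
python3 -m creep '[{"offset":[14,0,8],"twist":[0,0,0],"gripper":1},{"offset":[11.5,0,14],"twist":[0,0,0],"gripper":1},{"offset":[0,0,16],"twist":[0,0,0],"gripper":1},{"offset":[0,0,10],"twist":[0,0,0],"gripper":1},{"offset":[0,0,6],"twist":[0,0,0],"gripper":1},{"offset":[0,0,4],"twist":[0,0,0],"gripper":1},{"offset":[0,0,3],"twist":[0,0,0],"gripper":1},{"offset":[0,0,3],"twist":[0,0,0],"gripper":1},{"offset":[0,0,2],"twist":[0,0,0],"gripper":1},{"offset":[0,0,1],"twist":[0,0,0],"gripper":1},{"offset":[0,0,0],"twist":[0,0,0],"gripper":1},{"offset":[0,0,0],"twist":[0,0,0],"gripper":1}]'; python3 f.py
```

```text
time: 20.0
tool_pos: [509.2, -186.9, 268.3]
orientation: [0.0, 0.369, 0.93, -0.0]
ft_force: [-2.5, 1.4, 0.9]
opening: 0.317
gripper_force: 61.8
t 20.3 fz 1.17 sd 0.12 z 268.04 contact 7.57
```

```bash
python3 -m creep '[{"offset":[0,0,1],"twist":[0,0,0],"gripper":1},{"offset":[0,0,1],"twist":[0,0,0],"gripper":1},{"offset":[0,0,1],"twist":[0,0,0],"gripper":1},{"offset":[0,0,0.5],"twist":[0,0,0],"gripper":1},{"offset":[0,0,0],"twist":[0,0,0],"gripper":1},{"offset":[0,0,0],"twist":[0,0,0],"gripper":1}]'; python3 f.py;  python3 -m creep '[{"offset":[0,0,0.5],"twist":[0,0,0],"gripper":1},{"offset":[0,0,0],"twist":[0,0,0],"gripper":1},{"offset":[0,0,0],"twist":[0,0,0],"gripper":1}]'; python3 f.py
```

```text
time: 20.8
tool_pos: [509.2, -186.9, 264.4]
orientation: [0.0, 0.369, 0.93, -0.0]
ft_force: [-3.7, -0.2, 4.5]
opening: 0.32
gripper_force: 62.2
t 21.1 fz 4.69 sd 0.87 z 264.3 contact 11.09
time: 21.35
tool_pos: [509.2, -186.9, 264.0]
orientation: [0.0, 0.369, 0.93, -0.0]
ft_force: [-2.4, 0.0, 6.7]
opening: 0.319
gripper_force: 62.6
t 21.65 fz 7.14 sd 0.26 z 264.03 contact 13.54
```

```bash
python3 -m creep '[{"offset":[0,0,0.4],"twist":[0,0,0],"gripper":1},{"offset":[0,0,0.4],"twist":[0,0,0],"gripper":1},{"offset":[0,0,0],"twist":[0,0,0],"gripper":1},{"offset":[0,0,0],"twist":[0,0,0],"gripper":1},{"offset":[0,0,0],"twist":[0,0,0],"gripper":1}]'; python3 f.py;python3 p.py pics/ptr3.png; python3 - <<'E'
from h import *
cv2.imwrite("pics/ptr.png",np.hstack([cv2.copyMakeBorder(cv2.resize(cv2.imread(f"pics/ptr{i}.png"),(260,223)),0,0,0,6,cv2.BORDER_CONSTANT) for i in(1,2,3)]))
E
```

```text
time: 22.07
tool_pos: [509.2, -186.9, 263.7]
orientation: [0.001, 0.369, 0.93, -0.0]
ft_force: [-3.1, -0.2, 10.2]
opening: 0.319
gripper_force: 63.0
t 22.37 fz 9.78 sd 0.36 z 263.67 contact 16.18
```

View pics/ptr.png

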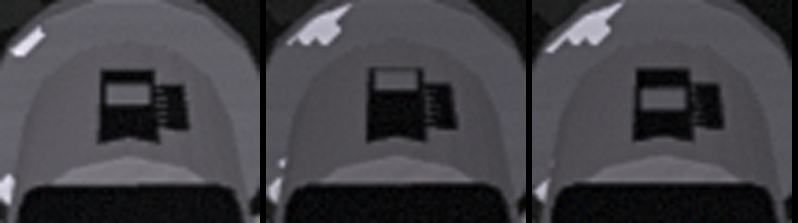

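The pointer stands nearest the foot on the middle sample. That means the pin was pushed back least there and sank deepest, which agrees with the forces at first flush contact: about 8 N left, 5 N middle and 11 N right. The middle sample is the softest. I'll hold briefly, then carry the gauge back there.

```bash
python3 -m creep '[{"offset":[0,0,0],"twist":[0,0,0],"gripper":1},{"offset":[0,0,0],"twist":[0,0,0],"gripper":1},{"offset":[0,0,0],"twist":[0,0,0],"gripper":1},{"offset":[0,0,-4],"twist":[0,0,0],"gripper":1},{"offset":[0,0,-14],"twist":[0,0,0],"gripper":1},{"offset":[0,0,-20],"twist":[0,0,0],"gripper":1},{"offset":[0,0,-20],"twist":[0,0,0],"gripper":1},{"offset":[8,14,0],"twist":[0,0,0],"gripper":1},{"offset":[12,20,0],"twist":[0,0,0],"gripper":1},{"offset":[14,23,0],"twist":[0,0,0],"gripper":1},{"offset":[14,23,0],"twist":[0,0,0],"gripper":1},{"offset":[14,23,0],"twist":[0,0,0],"gripper":1},{"offset":[14,23,0],"twist":[0,0,0],"gripper":1},{"offset":[12,22,0],"twist":[0,0,0],"gripper":1},{"offset":[8,14,0],"twist":[0,0,0],"gripper":1},{"offset":[4,7.6,0],"twist":[0,0,0],"gripper":1},{"offset":[0,0,0],"twist":[0,0,0],"gripper":1},{"offset":[0,0,0],"twist":[0,0,0],"gripper":1},{"offset":[0,0,0],"twist":[0,0,0],"gripper":1}]';python3 f.py
```

```text
time: 24.0
tool_pos: [552.3, 4.5, 320.1]
orientation: [-0.0, 0.369, 0.929, -0.0]
ft_force: [0.9, -0.7, -6.1]
opening: 0.322
gripper_force: 60.9
t 24.3 fz -6.38 sd 0.49 z 320.65 contact 0.02
```

Descend about 53 mm to 267.6, then measure.

```bash
python3 -m creep '[{"offset":[0,0,10],"twist":[0,0,0],"gripper":1},{"offset":[0,0,14],"twist":[0,0,0],"gripper":1},{"offset":[0,0,10],"twist":[0,0,0],"gripper":1},{"offset":[0,0,6],"twist":[0,0,0],"gripper":1},{"offset":[0,0,4],"twist":[0,0,0],"gripper":1},{"offset":[0,0,3],"twist":[0,0,0],"gripper":1},{"offset":[0,0,3],"twist":[0,0,0],"gripper":1},{"offset":[0,0,2],"twist":[0,0,0],"gripper":1},{"offset":[0,0,1],"twist":[0,0,0],"gripper":1},{"offset":[0,0,0],"twist":[0,0,0],"gripper":1},{"offset":[0,0,0],"twist":[0,0,0],"gripper":1}]'; python3 f.py; python3 -m creep '[{"offset":[0,0,1],"twist":[0,0,0],"gripper":1},{"offset":[0,0,1],"twist":[0,0,0],"gripper":1},{"offset":[0,0,1],"twist":[0,0,0],"gripper":1},{"offset":[0,0,0],"twist":[0,0,0],"gripper":1},{"offset":[0,0,0],"twist":[0,0,0],"gripper":1}]'; python3 f.py
```

```text
time: 25.22
tool_pos: [552.6, 5.3, 268.2]
orientation: [0.0, 0.369, 0.93, 0.0]
ft_force: [-0.9, 0.4, -3.6]
opening: 0.321
gripper_force: 61.2
t 25.52 fz -3.82 sd 0.31 z 268.12 contact 2.58
time: 25.93
tool_pos: [552.6, 5.2, 264.8]
orientation: [0.0, 0.369, 0.93, 0.0]
ft_force: [-1.2, 0.9, -3.5]
opening: 0.325
gripper_force: 61.4
t 26.23 fz -2.85 sd 0.48 z 264.88 contact 3.55
```

```bash
python3 -m creep '[{"offset":[0,0,0.5],"twist":[0,0,0],"gripper":1},{"offset":[0,0,0.5],"twist":[0,0,0],"gripper":1},{"offset":[0,0,0],"twist":[0,0,0],"gripper":1},{"offset":[0,0,0],"twist":[0,0,0],"gripper":1},{"offset":[0,0,0],"twist":[0,0,0],"gripper":1}]'; python3 f.py
```

```text
time: 26.65
tool_pos: [552.6, 5.2, 264.0]
orientation: [0.0, 0.369, 0.93, 0.0]
ft_force: [-0.7, 0.4, -0.7]
opening: 0.319
gripper_force: 61.9
t 26.95 fz 0.68 sd 0.4 z 264.0 contact 7.08
```

The contact force now equals the gauge's weight, so I'll release it.

```bash
python3 -m creep '[{"offset":[0,0,0],"twist":[0,0,0],"gripper":-0.3},{"offset":[0,0,0],"twist":[0,0,0],"gripper":-0.3},{"offset":[0,0,0],"twist":[0,0,0],"gripper":-0.3},{"offset":[0,0,0],"twist":[0,0,0],"gripper":-0.3},{"offset":[0,0,0],"twist":[0,0,0],"gripper":-0.3},{"offset":[0,0,0],"twist":[0,0,0],"gripper":-0.3},{"offset":[0,0,0],"twist":[0,0,0],"gripper":-0.3},{"offset":[0,0,0],"twist":[0,0,0],"gripper":-0.3}]'; python3 -m creep '[{"offset":[0,0,-3],"twist":[0,0,0],"gripper":-0.3},{"offset":[0,0,-6],"twist":[0,0,0],"gripper":-0.3},{"offset":[0,0,-10],"twist":[0,0,0],"gripper":-0.3},{"offset":[0,0,-14],"twist":[0,0,0],"gripper":-0.3},{"offset":[0,0,-14],"twist":[0,0,0],"gripper":-0.3},{"offset":[0,0,-14],"twist":[0,0,0],"gripper":-0.3},{"offset":[0,0,-14],"twist":[0,0,0],"gripper":-0.3},{"offset":[0,0,-14],"twist":[0,0,0],"gripper":-0.3},{"offset":[0,0,-11],"twist":[0,0,0],"gripper":-0.3},{"offset":[0,0,0],"twist":[0,0,0],"gripper":-0.3},{"offset":[0,0,0],"twist":[0,0,0],"gripper":-0.3},{"offset":[0,0,0],"twist":[0,0,0],"gripper":-0.3}]'
python3 - <<'E'
from h import *
w=r.grab_frame("wrist");p,Rt=tool()
for n,z,rad in(("foot",38,27),("button",134,17)):
    q=proj(w,[552.4,5.5,z]);c=circ(w,*q,rad,z);print(n,q.round(1),c,c and plane(w,*c[:2],z).round(1))
cv2.imwrite("pics/w6.png",np.clip(255*(w["img"]/255.)**0.5,0,255).astype(np.uint8))
E
```

```text
time: 27.62
tool_pos: [552.5, 5.2, 263.8]
orientation: [0.0, 0.369, 0.93, 0.0]
ft_force: [0.9, -0.1, 0.4]
opening: 0.648
gripper_force: 0.0
time: 28.62
tool_pos: [552.3, 5.3, 363.6]
orientation: [-0.0, 0.369, 0.93, 0.0]
ft_force: [0.2, -0.5, 0.1]
opening: 0.648
gripper_force: 0.0
foot [278.3 194.2] (np.float32(280.0), np.float32(196.0), np.float32(27.45)) [554.6   5.4  38. ]
button [277.6 236.1] (np.float32(279.75), np.float32(238.0), np.float32(15.8)) [554.2   5.6 134. ]
```

View pics/w6.png

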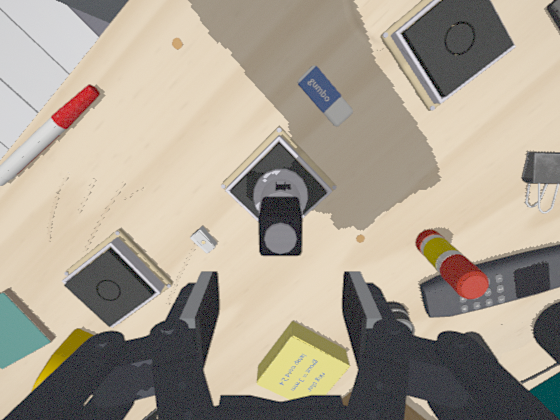

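The gauge stands free and upright on the middle sample: the foot at (280,196) and button at (280,238) give the same axis, about 2 mm from the spot's centre. Handing in.

```bash
python3 -c "
from workcell import r
print(r.close_job())"
```

```text
the job is handed in; nothing more can be done
None
```

I tested all three samples left to right at about 16–17 N, left the gauge standing upright by itself on the middle one (the softest), and handed the job in at about 29 s; the hand-in returned no verdict.

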